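# Tip a tray of wood offcuts into the scrap bin

### The arm

A 6-joint arm with a two-finger parallel gripper is mounted at the origin on the work surface. World frame = base frame: x ahead of the robot, y to its left, z up, the work surface at z = 0. Lengths are in m, angles in rad, forces in N, time in s.
With the tool pointing down it reaches from about 0.325 to 1 m from the base axis. Payload 5.1 kg.
Tool frame: the origin (TCP) lies on the centre line of the jaws, within the pads' length; the fingertips stand 8 mm ahead of it and the grasp point (between the pads) lies 11 mm behind it; z points along the fingers, y is the line along which they close (so a half turn about z gives the same grasp; the last joint's range is limited). The gripper opens to 85 mm and grips with 20 to 120 N. Pads are 22 mm wide; open, the fingers measure 114 mm over their backs; the gripper's body (76 mm by 85 mm) begins 54 mm behind the grasp point. The pads swing forward as they close: fully open they stand 13 mm farther back than shut.
Start: joints at [1.05, 0.124, 1.65, -0, 1.367, -0.083], TCP at [0.276, 0.589, 0.239] pointing down, gripper open.
Joint ranges: [-2.61, 2.61], [-1.02, 2.33], [0.03, 2.71], [-1.35, 4.49], [0.32, 2.68], [-2.91, 2.91]. Speed limits (rad/s): [2.57, 2.57, 3.14, 3.14, 3.14, 3.14].

### API

Orientations are given as a unit quaternion [w, x, y, z].
In Python, from workcell import * gives the robot as it stands. The module is installed in compiled form; this text tells all that it offers.
- The arm moves only by the tool servo_tool, never from a script. Its argument "rows" is a list of rows, each an object with "claw": the closure in counts, from 0 (fully open) to 255 (shut); "translation": the shift along the tool's x, y, z in mm, a list of three; "spin": the turn about the tool's z in rad. A call has 1 to 8 rows; each row shifts and turns the commanded pose from where the row before left it, along the tool's axes as they then stand; what a row does not reach is not made up. A row lasts 1/12 s, in which the tool goes at most 41.7 mm and 7.16 degrees, less where a joint would pass 70% of its speed; a pose out of reach is approached as far as the arm can. A call is refused whole if a number of a shift passes 41.7 or a number of a turn 0.125, either way. A call with a gripper value outside its range is refused whole. The fingers move at their own pace and stop on an object; "force" is the grip in N (left out, the last holds). Time passes only in rows, so rows that do not move let the fingers close. It gives the time, the measured TCP pose, the force, the opening and the grip force at its end, in the units of the state.
- read_state(): the state, without advancing time (a new reading comes with each control period).
- grab_frame(name): name is "scene" or "top" or "wrist"; returns a dict with "color" (400x640x3 uint8, red, green, blue), "range_z" (400x640 float32, m along the optical axis (not along the pixel's ray), 0 where there is no reading), "mtx" (3x3 intrinsics, pixels), "extrinsics" (4x4, takes a point from world to camera coordinates); the wrist camera has in their place "hand_eye" (4x4, takes a point from camera to tool coordinates, whose origin is the TCP and whose axes are the flange's). Camera axes: x right, y up, looking along -z (the intrinsics and any distortion apply to the point x, -y, -z); pixel columns grow to the right and rows downward; lengths in m; the calibration is good to about 2 mm. A picture is of the moment at which its call begins: read the wrist's pose just before it.
- finish_job(): hands the job in; it is judged then, once.
Trained networks look in a picture, given as the dict that the camera call returned (one of the last four; its "shot" number tells which), for a name from the list of things; names that differ only in an ending like _2 or _b are one class to them, and where a whole thing is asked for, a point or a joint stands for the part that bears it (a point fixed in the world has none). Each returns a list of dicts, best first, with "conf" (0 to 1); they miss things now and then, are a little off and sometimes report something else, mostly with a low value. They report only what shows in the picture. A call takes as long as a camera call. They do not tell look-alikes from the thing itself.
- find_in(picture, query): "point" ([x, y, z] in m, in the coordinates of the camera as it stood for that picture, good to about 4 mm: the middle of the surface that is visible of it).
The state is a dict: "clock": time; "qpos": joint angles; "qd": joint speeds; "effort": joint torques, N m; "tcp_pos": TCP position; "tool_rot": TCP orientation; "ft_force": force on the tool from outside, world axes, zero at the start; "ft_torque": the same for the moment, N m; "grip_width": finger opening in m; "finger_force": force on a finger pad.
Only numpy, scipy, OpenCV 4.12 (cv2) and the standard library are available. Lean on these libraries where they do the work, as an engineer would, in place of code of your own. Each camera call takes 0.05 s, during which the arm holds its last target. There are 200 camera calls.

### The job

Lift the red tray of wood offcuts by its handle and tip all four offcuts into the white scrap bin, letting none fall on the bench or the blue mat. Then set the empty tray down, without dropping it, squarely in the middle of the blue mat with its open mouth at the yellow-striped end. Leave the glue bottle and the spray can where they are.

Things in the scene. Friction and masses are not known exactly. Their poses are not given: they have to be found in the camera images.
- tray: Red metal tray, loose, about 0.35 kg, 170 mm long (x) by 120 wide (y), 4 mm sheet. Three walls 45 mm high; the +x end is an open mouth without a lip. A rigid handle bar bridges its middle (see tray_grip). The floor is slick: wood slides on it from a slope of 16 to 23 degrees; 40 to 50 degrees empties it. Origin: centre of the underside; x points out of the mouth, z up.
- tray_grip (a point): Centre of the tray's wooden handle bar, 92 mm above the underside, over the tray's middle. The bar runs across the tray (along y), 120 mm long, 16 mm thick in x, 26 mm tall (79 to 105 mm above the underside), on 26 x 5 mm steel straps up the outsides of the side walls (130 mm over the straps). Axes as the tray's.
- tray_mouth (a point): Middle of the tray's open front edge, on the floor's upper face: 85 mm ahead (+x) of the tray's origin and 4 mm above the underside. Axes as the tray's.
- bin: White plastic open-topped scrap bin, fixed to the bench, 210 x 210 mm outside (218 mm over the rim bead), 110 mm high, walls and floor 6 mm thick, 198 mm square inside. Origin: centre of the underside; x and y along its sides, z up. Can be filled from any side.
- mat: Blue parking mat, fixed, 230 mm long (its x) by 180 mm wide (its y), 4 mm thick. A yellow stripe 24 mm wide runs along its +x end. Origin: centre of the underside, x points to the striped end.
- table: The plywood workbench; its top is the work surface at height 0.
- offcut_beech: Loose pale beech offcut, a block 66 x 34 x 30 mm (x, y, z), 30 to 70 g, lying in the tray. Origin: centre of its underside as it lies at the start.
- offcut_walnut: Loose dark brown walnut offcut, a block 62 x 38 x 26 mm (x, y, z), 30 to 70 g, lying in the tray. Origin: centre of its underside as it lies at the start.
- offcut_pine: Loose mid-brown pine offcut, a block 60 x 36 x 34 mm (x, y, z), 30 to 70 g, lying in the tray. Origin: centre of its underside as it lies at the start.
- offcut_green: Loose green-painted offcut, a block 64 x 32 x 28 mm (x, y, z), 30 to 70 g, lying in the tray. Origin: centre of its underside as it lies at the start.
- glue_bottle: Bystander: yellow glue bottle standing up, 56 mm across, 160 mm high, orange cap. Origin: centre of the underside.
- spray_can: Bystander: metal spray can standing up with a blue band, 60 mm across, 170 mm high. Origin: centre of the underside.
There are look-alikes about, which are no part of the job. Leave any orange or purple look-alike of the offcut_walnut alone.

How it is judged:
By the outcome, as a careful person would: the job done as asked, in the order asked, and still so for the second after the job is handed in, with the robot touching nothing.
It also fails if it takes over 61 s, if anything falls off the work surface, if the arm or the gripper's body presses on something with over 40 N, if the wrist force passes 120 N, or if a joint passes its speed limit or range.

## Working session

There is one attempt and no reset: what is moved stays moved. The work goes in short steps, Python scripts to look and compute and a tool call to move; the robot and the scene stay as the last step left them, time stands still between calls to the robot, and variables do not carry over. Pictures are saved under pics/ and viewed, at most 10 in all, crops included, and the job is handed in when it is done.

Besides the shell and the picture viewer there is one more tool, called after "Request:" as name([rows], argument=value, ...), one row to a line, values as JSON. servo_tool: Moves the arm, as the interface text tells. Its arguments: {"type":"object","properties":{"rows":{"type":"array"},"force":{"type":"number"}},"required":["rows"]}

```bash
mkdir -p pics
cat > h.py <<'E'
from workcell import *
import numpy as np, cv2
from scipy.spatial.transform import Rotation as R
def cloud(f):
    z=f["range_z"].astype(float); v,u=np.mgrid[:400,:640]; K=f["mtx"]
    p=np.stack([(u-K[0,2])/K[0,0]*z,-(v-K[1,2])/K[1,1]*z,-z],-1)
    E=np.linalg.inv(f["extrinsics"]) if "extrinsics" in f else None
    if E is None:
        s=read_state();q=s["tool_rot"];T=np.eye(4);T[:3,:3]=R.from_quat([q[1],q[2],q[3],q[0]]).as_matrix();T[:3,3]=s["tcp_pos"];E=T@f["hand_eye"]
    return p@E[:3,:3].T+E[:3,3],E
def save(n,im): cv2.imwrite("pics/"+n+".png",im[...,::-1])
E
python3 - <<'E'
from h import *
np.set_printoptions(precision=3,suppress=True)
s=read_state();print(s)
f=grab_frame("top");P,E=cloud(f);g=grab_frame("scene")
save("a",np.vstack([f["color"],]));save("b",g["color"])
np.save("P.npy",P);np.save("C.npy",f["color"])
for n in ["tray","tray_grip","tray_mouth","bin","mat","offcut_beech","offcut_walnut","offcut_pine","offcut_green","glue_bottle","spray_can"]:
    for d in find_in(f,n)[:3]:
        print(n,round(d["conf"],2),E[:3,:3]@np.array(d["point"])+E[:3,3])
E
```

```text
{'clock': 0.0, 'qpos': array([ 1.05 ,  0.125,  1.652,  0.   ,  1.368, -0.083]), 'qd': array([-0.   , -0.001, -0.001,  0.   , -0.001,  0.002]), 'effort': array([  0.003, -42.359, -36.546,   0.   ,   0.007,   0.   ]), 'tcp_pos': array([0.275, 0.588, 0.238]), 'tool_rot': array([-0.   ,  0.217,  0.976, -0.001]), 'ft_force': array([-0.165, -0.103,  0.001]), 'ft_torque': array([ 0.026,  0.029, -0.027]), 'finger_force': 0.0, 'grip_width': 0.0854473712706469}
tray 0.92 [0.616 0.019 0.006]
tray_grip 0.79 [0.616 0.019 0.006]
tray_grip 0.33 [ 0.533 -0.295  0.001]
tray_mouth 0.6 [0.619 0.021 0.002]
bin 0.6 [0.495 0.316 0.009]
mat 0.57 [ 0.534 -0.293  0.003]
offcut_beech 0.73 [0.583 0.043 0.033]
offcut_walnut 0.89 [ 0.447 -0.02   0.032]
offcut_walnut 0.82 [ 0.779 -0.004  0.025]
offcut_walnut 0.75 [ 0.574 -0.01   0.032]
offcut_pine 0.7 [0.663 0.046 0.035]
offcut_pine 0.47 [0.622 0.021 0.005]
offcut_green 0.69 [ 0.665 -0.005  0.033]
glue_bottle 0.69 [0.75  0.214 0.109]
glue_bottle 0.56 [ 0.711 -0.198  0.157]
spray_can 0.73 [ 0.713 -0.197  0.157]
spray_can 0.64 [ 0.665 -0.006  0.032]
spray_can 0.3 [0.618 0.02  0.   ]
```

View pics/a.png

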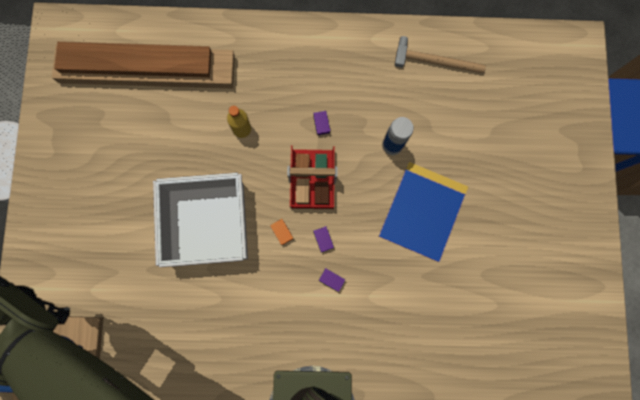

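View pics/b.png

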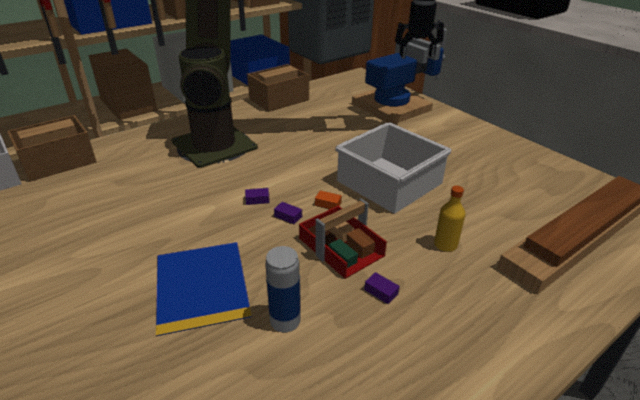

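The bench runs x up and y left in the top view. The tray is at (313,180), the bin at (200,220), and the mat at (423,214) with its stripe at the upper end. The purple blocks (321,123), (324,240), (332,280) and the orange one (282,232) lie outside the tray, so they are the look-alikes. The walnut is the dark block in the tray near (322,192). I'll confirm that, and which end the mouth is on, in an enlarged crop.

Run:
```python
from h import *
np.set_printoptions(precision=3,suppress=True)
P=np.load("P.npy");C=np.load("C.npy")
save("c",cv2.resize(C[110:250,260:370],None,fx=4,fy=4,interpolation=cv2.INTER_CUBIC))
h=cv2.cvtColor(C,cv2.COLOR_RGB2HSV);H,S,V=h[...,0],h[...,1],h[...,2]
def rect(m,n):
    q=P[m][:,:2].astype(np.float32);r=cv2.minAreaRect(q);print(n,len(q),r,"z med",np.median(P[m][:,2]));print(cv2.boxPoints(r))
v,u=np.mgrid[:400,:640]
box=(u>370)&(u<480)&(v>160)&(v<270)
blue=(H>100)&(H<125)&(S>150)&box&(P[...,2]<.02); rect(blue,"blue")
yel=(H>20)&(H<32)&(S>180)&box&(V>120); rect(yel,"yel")
tb=(u>280)&(u<345)&(v>138)&(v<215)
red=((H<5)|(H>175))&(S>180)&tb
for lo,hi in((-.01,.02),(.03,.055)): rect(red&(P[...,2]>lo)&(P[...,2]<hi),f"red{lo}")
rect(tb&(P[...,2]>.085)&(P[...,2]<.12),"bar")
bb=(u>145)&(u<255)&(v>165)&(v<275)&(P[...,2]>.1)&(P[...,2]<.125); rect(bb,"binrim")
s=read_state();q=s["tool_rot"];print(R.from_quat([q[1],q[2],q[3],q[0]]).as_matrix())
```

```text
blue 4386 ((0.5263340473175049, -0.29179510474205017), (0.17448489367961884, 0.200954407453537), 67.98358917236328) z med 0.004037362477012807
[[ 0.4   -0.335]
 [ 0.587 -0.41 ]
 [ 0.652 -0.249]
 [ 0.466 -0.173]]
yel 0 ((0.0, 0.0), (0.0, 0.0), 0.0) z med nan
[[0. 0.]
 [0. 0.]
 [0. 0.]
 [0. 0.]]
red-0.01 651 ((0.6250376105308533, 0.017860136926174164), (0.15767383575439453, 0.11229047924280167), 0.6476057767868042) z med 0.004604106763768101
[[ 0.546  0.073]
 [ 0.547 -0.039]
 [ 0.705 -0.037]
 [ 0.703  0.075]]
red0.03 172 ((0.6129286289215088, 0.016575895249843597), (0.1548236757516861, 0.11461567133665085), 1.0288004875183105) z med 0.043888384447816176
[[ 0.535  0.072]
 [ 0.537 -0.042]
 [ 0.691 -0.039]
 [ 0.689  0.075]]
bar 386 ((0.6210055351257324, 0.017939113080501556), (0.026424000039696693, 0.12899422645568848), 0.5455012321472168) z med 0.10421300011380219
[[ 0.607  0.082]
 [ 0.608 -0.047]
 [ 0.635 -0.046]
 [ 0.634  0.083]]
binrim 1981 ((0.48718124628067017, 0.30255499482154846), (0.2274450808763504, 0.22729118168354034), 5.945847034454346) z med 0.11012499336215331
[[0.362 0.404]
 [0.386 0.178]
 [0.612 0.201]
 [0.589 0.427]]
[[-0.906  0.424  0.   ]
 [ 0.424  0.906  0.   ]
 [-0.     0.    -1.   ]]
  return _methods._mean(a, axis=axis, dtype=dtype,
  ret = ret.dtype.type(ret / rcount)
```

View pics/c.png

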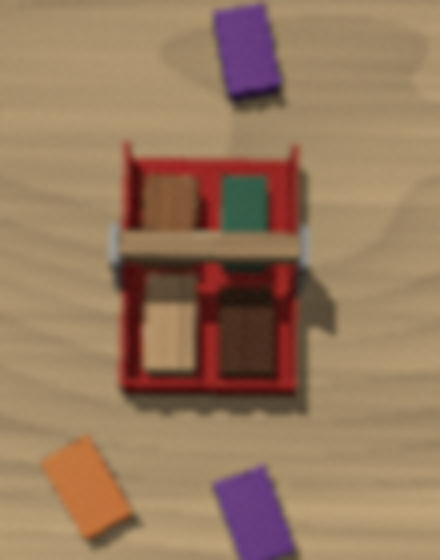

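The crop confirms it. The tray's rear wall is at the bottom, (210,385), and the mouth is at the top, (210,160), facing world +x. All four offcuts are inside: pine, green, beech and the dark walnut at (247,340). The purple and orange blocks are outside and stay put.

Measured positions:

| Thing | Position (m) | Yaw |
|---|---|---|
| Bar | (0.621, 0.018) | about 0.7° |
| Bin | (0.487, 0.302) | about 6° |
| Mat | (0.537, −0.296) | about −22° |

The tool can only spin about its vertical axis. I'll tip the tray passively by lowering its rear underside onto the bin rim under a soft grip, so the bar rolls in the pads.

Request:
servo_tool([
  {"claw":0,"translation":[-34.5,-23,0],"spin":0},
  {"claw":0,"translation":[-34.5,-23,0],"spin":0},
  {"claw":0,"translation":[-34.5,-23,0],"spin":0},
  {"claw":0,"translation":[-34.5,-23,0],"spin":0},
  {"claw":0,"translation":[-34.5,-23,0],"spin":0},
  {"claw":0,"translation":[-34.5,-23,0],"spin":0},
  {"claw":0,"translation":[-34.5,-23,0],"spin":0},
  {"claw":0,"translation":[-34.5,-23,0],"spin":0},
])

```text
clock: 1.32
tcp_pos: [0.4482, 0.3032, 0.2397]
tool_rot: [0.0, 0.217, 0.976, 0.0]
ft_force: [0.9, -0.3, 0.0]
grip_width: 0.085
finger_force: 0.0
```

Request:
servo_tool([
  {"claw":0,"translation":[-34.5,-23,0],"spin":0},
  {"claw":0,"translation":[-34.5,-23,0],"spin":0},
  {"claw":0,"translation":[-34.5,-23,0],"spin":0},
  {"claw":0,"translation":[-34.5,-23,0],"spin":0},
  {"claw":0,"translation":[-34.5,-23,0],"spin":0},
  {"claw":0,"translation":[-34.5,-23,0],"spin":0},
  {"claw":0,"translation":[-34.5,-23,0],"spin":0},
  {"claw":0,"translation":[-34.5,-23,0],"spin":0},
])

```text
clock: 1.98
tcp_pos: [0.6203, 0.0193, 0.2396]
tool_rot: [0.0, 0.217, 0.976, 0.0]
ft_force: [1.2, 0.9, 0.3]
grip_width: 0.0854
finger_force: 0.0
```

Request:
servo_tool([
  {"claw":0,"translation":[0,0,0],"spin":0.124},
  {"claw":0,"translation":[0,0,0],"spin":0.124},
  {"claw":0,"translation":[0,0,0],"spin":0.124},
  {"claw":0,"translation":[0,0,0],"spin":0.124},
  {"claw":0,"translation":[0,0,0],"spin":0.124},
  {"claw":0,"translation":[0,0,0],"spin":0.124},
  {"claw":0,"translation":[0,0,0],"spin":0.124},
  {"claw":0,"translation":[0,0,0],"spin":0.124},
])

```text
clock: 2.65
tcp_pos: [0.6195, 0.0213, 0.2394]
tool_rot: [0.0, 0.658, 0.753, 0.0]
ft_force: [-1.0, -0.1, -0.0]
grip_width: 0.0854
finger_force: 0.0
```

Request:
servo_tool([
  {"claw":0,"translation":[0,0,0],"spin":0.124},
  {"claw":0,"translation":[0,0,0],"spin":0},
  {"claw":0,"translation":[0,0,0],"spin":0},
])

```text
clock: 2.9
tcp_pos: [0.6195, 0.0214, 0.2394]
tool_rot: [0.0, 0.7, 0.714, 0.0]
ft_force: [-0.3, 0.2, 0.4]
grip_width: 0.0855
finger_force: 0.0
```

```bash
cat >> h.py <<'E'
def st():
    s=read_state();q=s["tool_rot"];M=R.from_quat([q[1],q[2],q[3],q[0]]).as_matrix()
    print("t",round(s["clock"],2),"tcp",s["tcp_pos"].round(4),"yaw_y",np.degrees(np.arctan2(M[1,1],M[0,1])).round(2),"zdir",M[:,2].round(3),"F",s["ft_force"].round(1),"w",round(s["grip_width"],4),"ff",round(s["finger_force"],1));return s,M
def go(target):
    s,M=st();print("tool mm to target",(M.T@(np.array(target)-s["tcp_pos"])*1000).round(1))
E
python3 - <<'E'
from h import *
np.set_printoptions(precision=3,suppress=True)
go([.621,.018,.081])
w=grab_frame("wrist");P,E=cloud(w);save("w1",w["color"])
v,u=np.mgrid[:400,:640];m=(P[...,2]>.098)&(P[...,2]<.112)&(P[...,0]>.5)&(P[...,0]<.72)&(abs(P[...,1])<.13)
q=P[m][:,:2].astype(np.float32);r=cv2.minAreaRect(q);print(len(q),r)
E
```

```text
t 2.9 tcp [0.62  0.021 0.239] yaw_y 1.16 zdir [ 0. -0. -1.] F [-0.3  0.2  0.4] w 0.0855 ff 0.0
tool mm to target [ -3.4   1.4 158.4]
3072 ((0.6203537583351135, 0.01410239189863205), (0.025899827480316162, 0.13051290810108185), 0.7942112684249878)
```

View pics/w1.png

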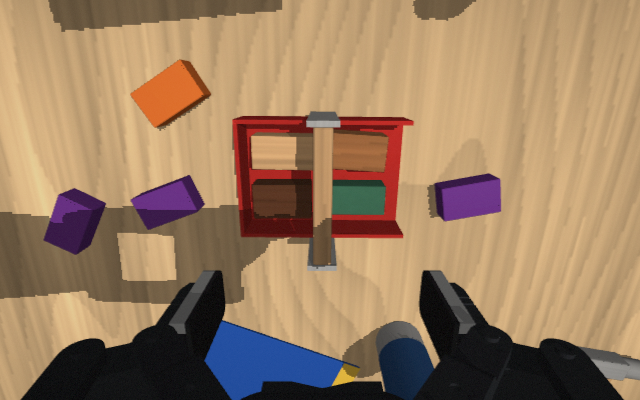

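The wrist view shows the bar from (322,120) to (322,265), and the four offcuts lying two by two with the mouth to the right. The bar centre measures (0.620, 0.014), 0.8° yaw. Descending and grasping.

Request:
servo_tool([
  {"claw":0,"translation":[-5.5,1,35],"spin":0.005},
  {"claw":0,"translation":[0,0,35],"spin":0},
  {"claw":0,"translation":[0,0,35],"spin":0},
  {"claw":0,"translation":[0,0,30],"spin":0},
  {"claw":0,"translation":[0,0,23],"spin":0},
  {"claw":0,"translation":[0,0,0],"spin":0},
], force=40)

```text
clock: 3.45
tcp_pos: [0.6162, 0.0161, 0.0747]
tool_rot: [-0.004, 0.702, 0.712, -0.004]
ft_force: [-1.4, 0.1, -0.9]
grip_width: 0.0855
finger_force: 0.0
```

Request:
servo_tool([
  {"claw":255,"translation":[0,0,0],"spin":0},
  {"claw":255,"translation":[0,0,0],"spin":0},
  {"claw":255,"translation":[0,0,0],"spin":0},
  {"claw":255,"translation":[0,0,0],"spin":0},
  {"claw":255,"translation":[0,0,0],"spin":0},
  {"claw":255,"translation":[0,0,0],"spin":0},
  {"claw":255,"translation":[0,0,0],"spin":0},
  {"claw":255,"translation":[0,0,0],"spin":0},
], force=40)

```text
clock: 4.12
tcp_pos: [0.6212, 0.0158, 0.083]
tool_rot: [0.001, 0.703, 0.711, 0.0]
ft_force: [-2.0, 0.1, 5.6]
grip_width: 0.0154
finger_force: 42.4
```

```bash
python3 -c "
from h import *
st()"
```

```text
t 4.12 tcp [0.6212 0.0158 0.083 ] yaw_y 0.7 zdir [ 0.001 -0.    -1.   ] F [-2.   0.1  5.6] w 0.0154 ff 42.4
```

Request:
servo_tool([
  {"claw":255,"translation":[0,0,-8],"spin":0},
  {"claw":255,"translation":[0,0,-16],"spin":0},
  {"claw":255,"translation":[0,0,-25],"spin":0},
  {"claw":255,"translation":[0,0,-32],"spin":0},
  {"claw":255,"translation":[0,0,-32],"spin":0},
  {"claw":255,"translation":[0,0,-25],"spin":0},
  {"claw":255,"translation":[0,0,-16],"spin":0},
  {"claw":255,"translation":[0,0,-8],"spin":0},
])

```text
clock: 4.78
tcp_pos: [0.621, 0.0159, 0.2455]
tool_rot: [0.001, 0.703, 0.711, 0.001]
ft_force: [0.3, 0.7, -6.8]
grip_width: 0.0155
finger_force: 40.6
```

Request:
servo_tool([
  {"claw":255,"translation":[7,-4,0],"spin":0},
  {"claw":255,"translation":[14,-8,0],"spin":0},
  {"claw":255,"translation":[20,-12,0],"spin":0},
  {"claw":255,"translation":[20,-12,0],"spin":0},
  {"claw":255,"translation":[20,-12,0],"spin":0},
  {"claw":255,"translation":[20,-12,0],"spin":0},
  {"claw":255,"translation":[20,-12,0],"spin":0},
  {"claw":255,"translation":[20,-12,0],"spin":0},
])

```text
clock: 5.45
tcp_pos: [0.5317, 0.1576, 0.2398]
tool_rot: [-0.002, 0.703, 0.712, -0.002]
ft_force: [-0.6, 0.1, -6.5]
grip_width: 0.0153
finger_force: 40.5
```

Request:
servo_tool([
  {"claw":255,"translation":[20,-12,0],"spin":-0.01},
  {"claw":255,"translation":[20,-12,0],"spin":-0.01},
  {"claw":255,"translation":[20,-12,0],"spin":-0.02},
  {"claw":255,"translation":[20,-12,0],"spin":-0.02},
  {"claw":255,"translation":[20,-12,0],"spin":-0.02},
  {"claw":255,"translation":[14,-8,0],"spin":-0.013},
  {"claw":255,"translation":[7,-4,0],"spin":0},
  {"claw":255,"translation":[0,0,0],"spin":0},
])

```text
clock: 6.12
tcp_pos: [0.4545, 0.2744, 0.2408]
tool_rot: [-0.001, 0.668, 0.744, -0.002]
ft_force: [0.6, -0.1, -6.8]
grip_width: 0.0153
finger_force: 40.5
```

Run:
```python
from h import *
go([.450,.2985,.24])
f=grab_frame("top");P,E=cloud(f);C=f["color"];g=grab_frame("scene")
save("d",np.hstack([cv2.resize(C[130:290,110:310],(400,320)),cv2.resize(g["color"][40:240,300:500],(320,320))]))
v,u=np.mgrid[:400,:640]
m=(u>145)&(u<255)&(v>165)&(v<275)&(P[...,2]>.1)&(P[...,2]<.12)
q=P[m][:,:2].astype(np.float32);print(cv2.minAreaRect(q))
# rim in bin frame, 6deg
a=np.radians(6);L=(q-[.487,.3025])@np.array([[np.cos(a),-np.sin(a)],[np.sin(a),np.cos(a)]])
s=L[(L[:,0]<-.07)];print("−x rim percentiles",np.percentile(s[:,0],[2,25,50,75,98]).round(4))
for lo,hi,n in((.08,0.2,"+x"),):
  s=L[(L[:,0]>lo)];print(n,np.percentile(s[:,0],[2,25,50,75,98]).round(4))
s=L[(L[:,1]>.08)];print("+y",np.percentile(s[:,1],[2,50,98]).round(4))
s=L[(L[:,1]<-.08)];print("-y",np.percentile(s[:,1],[2,50,98]).round(4))
```

```text
t 6.12 tcp [0.4545 0.2744 0.2408] yaw_y 6.17 zdir [-0.004 -0.001 -1.   ] F [ 0.6 -0.1 -6.8] w 0.0153 ff 40.5
tool mm to target [24.5 -1.8  0.8]
((0.48753222823143005, 0.3019598126411438), (0.22695939242839813, 0.22552500665187836), 6.0984787940979)
−x rim percentiles [-0.1126 -0.1057 -0.0993 -0.0838 -0.0711]
+x [0.0841 0.0998 0.104  0.1083 0.1125]
+y [0.0812 0.1003 0.1118]
-y [-0.113  -0.105  -0.0822]
```

View pics/d.png

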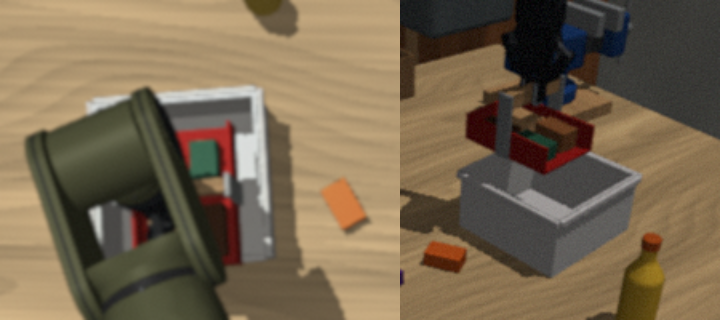

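The tray hangs level over the bin with all four offcuts still in it, in the left half at (200,150) and the right half at (545,130). I'll position it over the −x rim, then lower it with a soft grip.

Request:
servo_tool([
  {"claw":255,"translation":[6,0,0],"spin":0},
  {"claw":255,"translation":[12,1,8],"spin":0},
  {"claw":255,"translation":[6,1,14],"spin":0},
  {"claw":255,"translation":[0,0,12],"spin":0},
  {"claw":255,"translation":[0,0,6],"spin":0},
  {"claw":255,"translation":[0,0,2],"spin":0},
  {"claw":255,"translation":[0,0,0],"spin":0},
], force=40)

```text
clock: 6.8
tcp_pos: [0.4563, 0.2968, 0.2]
tool_rot: [-0.0, 0.669, 0.743, -0.001]
ft_force: [-0.3, 0.4, -6.2]
grip_width: 0.0155
finger_force: 40.5
```

Request:
servo_tool([
  {"claw":255,"translation":[0,0,2],"spin":0},
  {"claw":255,"translation":[0,0,2],"spin":0},
  {"claw":255,"translation":[0,0,2],"spin":0},
  {"claw":255,"translation":[0,0,0],"spin":0},
], force=22)

```text
clock: 7.13
tcp_pos: [0.4567, 0.2972, 0.1953]
tool_rot: [0.0, 0.669, 0.743, 0.0]
ft_force: [-0.9, -0.5, -7.0]
grip_width: 0.0152
finger_force: 40.5
```

```bash
python3 -c "
from h import *
st()"
```

```text
t 7.13 tcp [0.4567 0.2972 0.1953] yaw_y 6.0 zdir [ 0.  0. -1.] F [-0.9 -0.5 -7. ] w 0.0152 ff 40.5
```

Request:
servo_tool([
  {"claw":254,"translation":[0,0,2],"spin":0},
  {"claw":254,"translation":[0,1,2],"spin":0},
  {"claw":254,"translation":[0,2,2],"spin":0},
  {"claw":254,"translation":[0,2,2],"spin":0},
  {"claw":254,"translation":[0,0,0],"spin":0},
], force=20)

```text
clock: 7.55
tcp_pos: [0.4613, 0.2981, 0.1896]
tool_rot: [-0.001, 0.669, 0.743, -0.001]
ft_force: [-5.1, -2.4, 8.6]
grip_width: 0.0155
finger_force: 57.8
```

```bash
python3 -c "
from h import *
st()"
```

```text
t 7.55 tcp [0.4613 0.2981 0.1896] yaw_y 6.0 zdir [-0.003  0.    -1.   ] F [-5.1 -2.4  8.6] w 0.0155 ff 57.8
```

Request:
servo_tool([
  {"claw":214,"translation":[0,0,0],"spin":0},
  {"claw":211,"translation":[0,0,0],"spin":0},
], force=20)

```text
clock: 7.72
tcp_pos: [0.4612, 0.2981, 0.1898]
tool_rot: [-0.001, 0.669, 0.743, -0.001]
ft_force: [-5.5, -2.4, 7.1]
grip_width: 0.0152
finger_force: 56.9
```

```bash
python3 -c "
from h import *
st()"
```

```text
t 7.72 tcp [0.4612 0.2981 0.1898] yaw_y 6.0 zdir [-0.002  0.    -1.   ] F [-5.5 -2.4  7.1] w 0.0152 ff 56.9
```

Request:
servo_tool([
  {"claw":208,"translation":[0,0,0],"spin":0},
])

```text
clock: 7.8
tcp_pos: [0.4614, 0.2981, 0.1895]
tool_rot: [-0.001, 0.669, 0.743, -0.0]
ft_force: [-4.5, -1.3, 4.1]
grip_width: 0.0157
finger_force: 37.4
```

Request:
servo_tool([
  {"claw":206,"translation":[0,0,0],"spin":0},
])

```text
clock: 7.88
tcp_pos: [0.4621, 0.2982, 0.1889]
tool_rot: [0.0, 0.669, 0.743, 0.001]
ft_force: [-2.6, -1.2, 0.0]
grip_width: 0.0165
finger_force: 20.6
```

Request:
servo_tool([
  {"claw":205,"translation":[0,0.7,1.2],"spin":0},
  {"claw":204,"translation":[0,0.7,1.2],"spin":0},
  {"claw":203,"translation":[0,0.7,1.2],"spin":0},
  {"claw":202,"translation":[0,0.7,1.2],"spin":0},
])

```text
clock: 8.22
tcp_pos: [0.4666, 0.2987, 0.1842]
tool_rot: [0.001, 0.669, 0.743, 0.003]
ft_force: [5.4, 0.5, 7.0]
grip_width: 0.0179
finger_force: 17.7
```

Run:
```python
from h import *
st()
g=grab_frame("scene")
save("e",cv2.resize(g["color"][60:220,310:470],(640,640))[:590])
```

```text
t 8.22 tcp [0.4666 0.2987 0.1842] yaw_y 6.01 zdir [ 0.006  0.002 -1.   ] F [5.4 0.5 7. ] w 0.0179 ff 17.7
```

View pics/e.png

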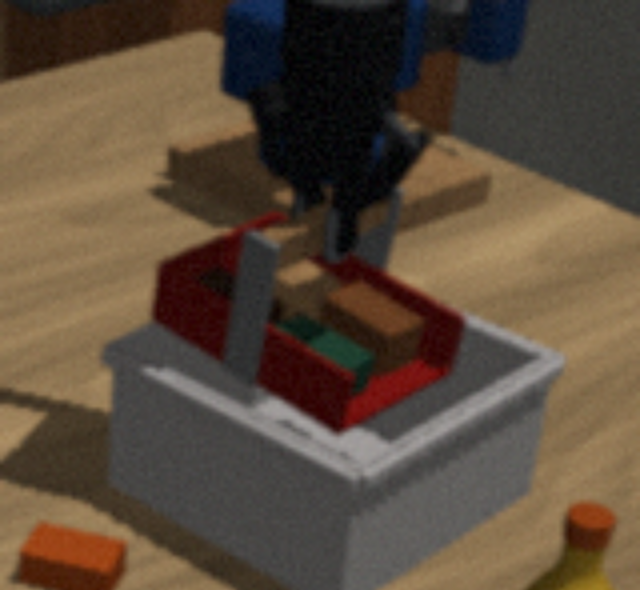

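The picture shows the tray tilting mouth-down: the rear is on the rim at (150,330), the mouth at (400,400) is inside the bin, and the bar is still held at (310,235). The method works, so I'll continue.

Request:
servo_tool([
  {"claw":200,"translation":[0,1.3,2],"spin":0},
  {"claw":198,"translation":[0,1.3,2],"spin":0},
  {"claw":196,"translation":[0,1.3,2],"spin":0},
  {"claw":194,"translation":[0,1.3,2],"spin":0},
])

```text
clock: 8.6
tcp_pos: [0.4721, 0.2992, 0.1755]
tool_rot: [0.002, 0.669, 0.743, 0.003]
ft_force: [7.6, 0.1, 2.4]
grip_width: 0.0203
finger_force: 5.8
```

Request:
servo_tool([
  {"claw":192,"translation":[0,1.2,2],"spin":0},
  {"claw":190,"translation":[0,1.2,2],"spin":0},
  {"claw":188,"translation":[0,1.2,2],"spin":0},
  {"claw":186,"translation":[0,1.2,2],"spin":0},
])

```text
clock: 8.93
tcp_pos: [0.4771, 0.2997, 0.1673]
tool_rot: [0.002, 0.669, 0.743, 0.003]
ft_force: [6.7, 0.3, 2.1]
grip_width: 0.0233
finger_force: 3.9
```

Request:
servo_tool([
  {"claw":186,"translation":[0,0.6,1.5],"spin":0},
  {"claw":186,"translation":[0,0.6,1.5],"spin":0},
  {"claw":186,"translation":[0,0,0],"spin":0},
])

```text
clock: 9.18
tcp_pos: [0.479, 0.2999, 0.1648]
tool_rot: [0.002, 0.669, 0.743, 0.004]
ft_force: [8.8, 0.9, 3.0]
grip_width: 0.0229
finger_force: 4.4
```

```bash
cat >> h.py <<'E'
def tilt():
    g=grab_frame("scene");P,E=cloud(g);h=cv2.cvtColor(g["color"],cv2.COLOR_RGB2HSV)
    m=((h[...,0]<5)|(h[...,0]>175))&(h[...,1]>190)&(P[...,1]>.1)&(P[...,1]<.5)&(P[...,2]>.03)&(P[...,2]<.35)
    a=np.radians(6);Q=(P-[.4875,.302,0])@np.array([[np.cos(a),-np.sin(a),0],[np.sin(a),np.cos(a),0],[0,0,1]])
    q=Q[m];w=q[(q[:,1]<np.percentile(q[:,1],8)+.012)]  # near (-y) wall outside, seen from the mouth side
    b=np.linspace(w[:,0].min()+.01,w[:,0].max()-.01,8)
    top=[(x,w[abs(w[:,0]-x)<.008][:,2].max()) for x in b if (abs(w[:,0]-x)<.008).sum()>3]
    top=np.array(top);k=np.polyfit(top[:,0],top[:,1],1);print("tilt",np.degrees(np.arctan(-k[0])).round(1),"wall x",w[:,0].min().round(3),w[:,0].max().round(3),"z",q[:,2].min().round(3),q[:,2].max().round(3));print(top.round(3).tolist())
    return g
E
python3 - <<'E'
from h import *
st()
g=tilt();save("f",cv2.resize(g["color"][60:220,310:470],(560,560)))
E
```

```text
t 9.18 tcp [0.479  0.2999 0.1648] yaw_y 6.01 zdir [ 0.009  0.002 -1.   ] F [8.8 0.9 3. ] w 0.0229 ff 4.4
tilt 17.6 wall x -0.111 0.059 z 0.065 0.325
[[-0.101, 0.156], [-0.08, 0.155], [-0.059, 0.147], [-0.016, 0.125], [0.006, 0.127], [0.027, 0.12], [0.049, 0.11]]
```

View pics/f.png

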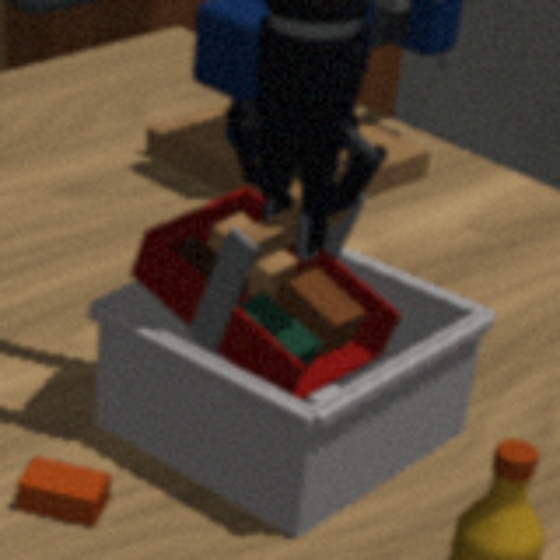

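The tray is at about 18° (measured 17.6°) with the mouth inside the bin and the bar still seated between the pads. I'll keep lowering and opening slowly.

Request:
servo_tool([
  {"claw":185,"translation":[0,0.3,1.4],"spin":0},
  {"claw":184,"translation":[0,0.3,1.4],"spin":0},
  {"claw":183,"translation":[0,0.3,1.4],"spin":0},
  {"claw":182,"translation":[0,0.3,1.4],"spin":0},
])

```text
clock: 9.57
tcp_pos: [0.4813, 0.3003, 0.1603]
tool_rot: [0.003, 0.669, 0.743, 0.005]
ft_force: [12.5, 0.0, 2.8]
grip_width: 0.0242
finger_force: 6.0
```

Request:
servo_tool([
  {"claw":181,"translation":[0,0.3,1.4],"spin":0},
  {"claw":180,"translation":[0,0.3,1.4],"spin":0},
  {"claw":179,"translation":[0,0.3,1.4],"spin":0},
  {"claw":178,"translation":[0,0.3,1.4],"spin":0},
])

```text
clock: 9.9
tcp_pos: [0.4836, 0.3005, 0.1555]
tool_rot: [0.004, 0.669, 0.743, 0.006]
ft_force: [14.2, 1.7, 4.0]
grip_width: 0.0257
finger_force: 7.1
```

Run:
```python
from h import *
st()
g=tilt()
```

```text
t 9.9 tcp [0.4836 0.3005 0.1555] yaw_y 6.0 zdir [ 0.015  0.004 -1.   ] F [14.2  1.7  4. ] w 0.0257 ff 7.1
tilt 22.1 wall x -0.576 0.059 z 0.054 0.346
[[-0.039, 0.136], [0.049, 0.101]]
```

Request:
servo_tool([
  {"claw":177,"translation":[0,2,1.2],"spin":0},
  {"claw":176,"translation":[0,2,1.2],"spin":0},
  {"claw":175,"translation":[0,1.5,1.2],"spin":0},
  {"claw":174,"translation":[0,1,1.2],"spin":0},
  {"claw":173,"translation":[0,1,1.2],"spin":0},
  {"claw":172,"translation":[0,1,1.2],"spin":0},
])

```text
clock: 10.45
tcp_pos: [0.4885, 0.3008, 0.1453]
tool_rot: [0.001, 0.669, 0.743, 0.002]
ft_force: [6.6, 0.6, -0.3]
grip_width: 0.0278
finger_force: 3.2
```

Run:
```python
from h import *
st()
g=tilt();save("g",cv2.resize(g["color"][60:220,310:470],(560,560)))
```

```text
t 10.45 tcp [0.4885 0.3008 0.1453] yaw_y 6.01 zdir [ 0.005  0.001 -1.   ] F [ 6.6  0.6 -0.3] w 0.0278 ff 3.2
tilt 26.3 wall x -0.563 0.049 z 0.043 0.337
[[-0.046, 0.135], [0.039, 0.093]]
```

View pics/g.png

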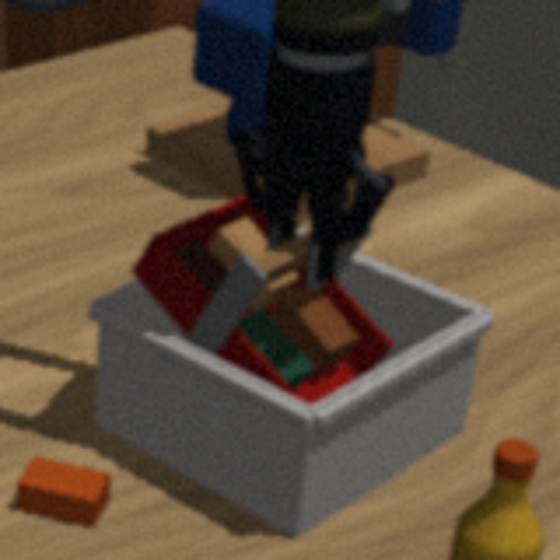

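Request:
servo_tool([
  {"claw":171,"translation":[0,0.5,1],"spin":0},
  {"claw":170,"translation":[0,0.5,1],"spin":0},
  {"claw":169,"translation":[0,0.5,1],"spin":0},
  {"claw":168,"translation":[0,0.5,1],"spin":0},
  {"claw":168,"translation":[0,0,0],"spin":0},
  {"claw":168,"translation":[0,0,0],"spin":0},
])

```text
clock: 11.0
tcp_pos: [0.4899, 0.3009, 0.1407]
tool_rot: [0.001, 0.669, 0.743, 0.002]
ft_force: [5.2, 0.7, -0.8]
grip_width: 0.0292
finger_force: 3.0
```

```bash
cat >> h.py <<'E'
def blocks():
    a=np.radians(6);B=np.array([[np.cos(a),-np.sin(a),0],[np.sin(a),np.cos(a),0],[0,0,1]])
    for cam in("scene","top"):
        f=grab_frame(cam);P,E=cloud(f)
        for n in("beech","walnut","pine","green"):
            for d in find_in(f,"offcut_"+n)[:3]:
                p=E[:3,:3]@np.array(d["point"])+E[:3,3];L=(p-[.4875,.302,0])@B
                print(cam,n,round(d["conf"],2),"binframe" if abs(L[:2]).max()<.16 else "outside",(L if abs(L[:2]).max()<.16 else p).round(3))
E
python3 - <<'E'
from h import *
st();tilt();blocks()
E
```

```text
t 11.0 tcp [0.4899 0.3009 0.1407] yaw_y 6.01 zdir [ 0.004  0.001 -1.   ] F [ 5.2  0.7 -0.8] w 0.0292 ff 3.0
tilt 26.1 wall x -0.11 0.039 z 0.039 0.329
[[-0.1, 0.148], [-0.082, 0.155], [-0.063, 0.144], [-0.045, 0.134], [-0.008, 0.108], [0.01, 0.105], [0.029, 0.092]]
scene beech 0.7 binframe [-0.027  0.017  0.101]
scene walnut 0.84 outside [ 0.457 -0.028  0.024]
scene walnut 0.8 outside [0.474 0.088 0.025]
scene walnut 0.78 outside [ 0.79  -0.013  0.024]
scene pine 0.62 binframe [0.024 0.013 0.079]
scene green 0.6 binframe [ 0.023 -0.027  0.077]
top beech 0.23 binframe [-0.024 -0.052  0.13 ]
top walnut 0.77 outside [ 0.78  -0.003  0.026]
top walnut 0.73 outside [0.467 0.094 0.023]
top walnut 0.72 binframe [-0.024 -0.043  0.097]
top pine 0.47 outside [ 0.573 -0.097  0.   ]
top green 0.51 binframe [ 0.054 -0.029  0.055]
```

Request:
servo_tool([
  {"claw":168,"translation":[0,0,1.5],"spin":0},
  {"claw":168,"translation":[0,0,1.5],"spin":0},
  {"claw":168,"translation":[0,0,1.5],"spin":0},
  {"claw":168,"translation":[0,0,1.5],"spin":0},
  {"claw":168,"translation":[0,0,0],"spin":0},
])

```text
clock: 11.97
tcp_pos: [0.4911, 0.3011, 0.1356]
tool_rot: [0.002, 0.669, 0.743, 0.003]
ft_force: [8.9, 1.4, -0.3]
grip_width: 0.029
finger_force: 4.3
```

Run:
```python
from h import *
st();tilt();blocks()
```

```text
t 11.97 tcp [0.4911 0.3011 0.1356] yaw_y 6.01 zdir [ 0.007  0.002 -1.   ] F [ 8.9  1.4 -0.3] w 0.029 ff 4.3
tilt 29.9 wall x -0.108 0.024 z 0.052 0.319
[[-0.098, 0.144], [-0.082, 0.156], [-0.066, 0.15], [-0.05, 0.138], [-0.034, 0.129], [-0.018, 0.096], [-0.002, 0.104], [0.014, 0.095]]
scene beech 0.71 binframe [0.017 0.017 0.064]
scene walnut 0.9 outside [ 0.353 -0.049  0.026]
scene walnut 0.73 outside [ 0.784 -0.015  0.027]
scene walnut 0.68 outside [ 0.456 -0.024  0.026]
top walnut 0.85 outside [ 0.45  -0.02   0.032]
top walnut 0.71 outside [0.469 0.093 0.021]
top walnut 0.71 binframe [-0.023 -0.051  0.121]
top green 0.55 binframe [ 0.075 -0.028  0.071]
```

Request:
servo_tool([
  {"claw":168,"translation":[0,0.5,1.5],"spin":0},
  {"claw":168,"translation":[0,0.5,1.5],"spin":0},
  {"claw":168,"translation":[0,0.5,1.5],"spin":0},
  {"claw":171,"translation":[0,0,0],"spin":0},
  {"claw":174,"translation":[0,0,0],"spin":0},
], force=40)

```text
clock: 12.93
tcp_pos: [0.4933, 0.3013, 0.1315]
tool_rot: [0.002, 0.669, 0.743, 0.004]
ft_force: [10.4, 0.4, -0.1]
grip_width: 0.0275
finger_force: 7.3
```

Request:
servo_tool([
  {"claw":178,"translation":[0,0,0],"spin":0},
  {"claw":178,"translation":[0,0,0],"spin":0},
], force=40)

```text
clock: 13.1
tcp_pos: [0.4933, 0.3014, 0.1319]
tool_rot: [0.002, 0.669, 0.743, 0.004]
ft_force: [10.0, 0.6, 0.9]
grip_width: 0.026
finger_force: 24.0
```

Run:
```python
from h import *
st();g=tilt();blocks();save("i",cv2.resize(g["color"][60:220,310:470],(560,560)))
```

```text
t 13.1 tcp [0.4933 0.3014 0.1319] yaw_y 6.0 zdir [ 0.009  0.002 -1.   ] F [10.   0.6  0.9] w 0.026 ff 24.0
tilt 30.8 wall x -0.11 0.02 z 0.047 0.281
[[-0.1, 0.148], [-0.084, 0.155], [-0.069, 0.151], [-0.053, 0.138], [-0.037, 0.127], [-0.006, 0.102], [0.01, 0.091]]
scene beech 0.61 binframe [0.015 0.016 0.061]
scene walnut 0.91 outside [0.474 0.09  0.027]
scene walnut 0.78 outside [ 0.456 -0.025  0.028]
scene walnut 0.61 outside [ 0.786 -0.017  0.028]
top walnut 0.9 outside [ 0.339 -0.04   0.027]
top walnut 0.8 outside [ 0.448 -0.019  0.032]
top walnut 0.76 outside [0.467 0.093 0.024]
top green 0.57 binframe [ 0.072 -0.029  0.067]
```

Request:
servo_tool([
  {"claw":255,"translation":[0,0,0],"spin":0},
  {"claw":255,"translation":[0,0,0],"spin":0},
], force=60)

```text
clock: 13.82
tcp_pos: [0.4933, 0.3014, 0.1325]
tool_rot: [0.002, 0.669, 0.743, 0.004]
ft_force: [8.7, -0.3, 4.7]
grip_width: 0.0248
finger_force: 58.5
```

Run:
```python
from h import *
st();g=tilt();save("j",cv2.resize(g["color"][60:220,310:470],(560,560)))
```

```text
t 13.82 tcp [0.4933 0.3014 0.1325] yaw_y 6.0 zdir [ 0.008  0.002 -1.   ] F [ 8.7 -0.3  4.7] w 0.0248 ff 58.5
tilt 34.3 wall x -0.51 0.018 z 0.05 0.288
[[-0.065, 0.145], [0.008, 0.096]]
```

View pics/j.png

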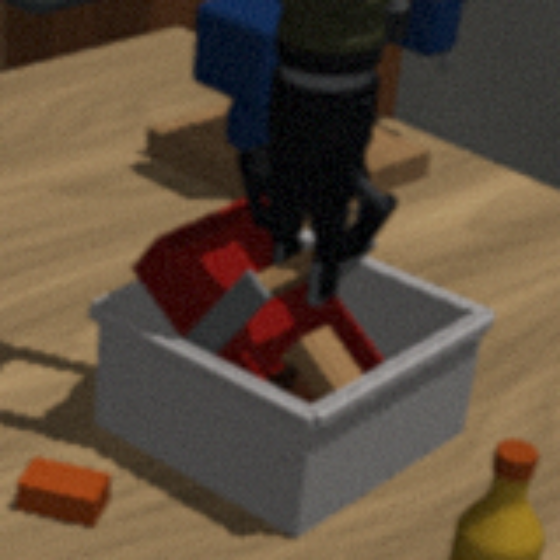

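Pine and green are already in the bin, and beech (325,355) and walnut (285,375) have slid to the mouth. The clamp holds at about 34° with 60 N. I'll raise the tilted tray so the last two drop out.

Request:
servo_tool([
  {"claw":255,"translation":[0,0,-3],"spin":0},
  {"claw":255,"translation":[0,0,-6],"spin":0},
  {"claw":255,"translation":[0,0,-6],"spin":0},
  {"claw":255,"translation":[0,0,-6],"spin":0},
  {"claw":255,"translation":[0,0,-6],"spin":0},
  {"claw":255,"translation":[0,0,-3],"spin":0},
  {"claw":255,"translation":[0,0,0],"spin":0},
])

```text
clock: 14.45
tcp_pos: [0.4901, 0.301, 0.1614]
tool_rot: [0.0, 0.669, 0.743, 0.001]
ft_force: [0.6, 0.4, -4.0]
grip_width: 0.0244
finger_force: 59.2
```

Run:
```python
from h import *
st();g=tilt();blocks()
```

```text
t 14.45 tcp [0.4901 0.301  0.1614] yaw_y 6.02 zdir [ 0.001  0.    -1.   ] F [ 0.6  0.4 -4. ] w 0.0244 ff 59.2
tilt 30.3 wall x -0.112 0.05 z 0.057 0.325
[[-0.102, 0.176], [-0.081, 0.182], [-0.061, 0.169], [-0.041, 0.158], [-0.021, 0.122], [-0.001, 0.127], [0.019, 0.117], [0.04, 0.105]]
scene beech 0.61 binframe [0.026 0.013 0.081]
scene walnut 0.94 outside [ 0.786 -0.017  0.025]
scene walnut 0.76 outside [ 0.353 -0.053  0.025]
scene walnut 0.74 outside [0.473 0.092 0.024]
top beech 0.49 binframe [-0.024 -0.048  0.144]
top walnut 0.8 outside [0.468 0.095 0.026]
top walnut 0.7 outside [ 0.338 -0.038  0.029]
top walnut 0.67 outside [ 0.45  -0.017  0.033]
top green 0.65 binframe [ 0.079 -0.029  0.071]
```

Request:
servo_tool([
  {"claw":255,"translation":[0,0,-6],"spin":0},
  {"claw":255,"translation":[0,0,-10],"spin":0},
  {"claw":255,"translation":[0,0,-10],"spin":0},
  {"claw":255,"translation":[0,0,-6],"spin":0},
  {"claw":255,"translation":[0,0,0],"spin":0},
  {"claw":255,"translation":[0,0,0],"spin":0},
])

```text
clock: 15.5
tcp_pos: [0.4905, 0.3011, 0.1941]
tool_rot: [0.0, 0.669, 0.743, 0.001]
ft_force: [-0.7, -0.1, -4.1]
grip_width: 0.0242
finger_force: 60.5
```

Run:
```python
from h import *
st();g=tilt();blocks()
```

```text
t 15.5 tcp [0.4905 0.3011 0.1941] yaw_y 6.01 zdir [ 0.002  0.001 -1.   ] F [-0.7 -0.1 -4.1] w 0.0242 ff 60.5
tilt 33.4 wall x -0.567 0.049 z 0.09 0.348
[[-0.046, 0.192], [0.039, 0.136]]
scene beech 0.68 binframe [0.044 0.011 0.103]
scene walnut 0.86 outside [ 0.459 -0.026  0.025]
scene walnut 0.86 outside [0.473 0.091 0.023]
scene walnut 0.61 outside [ 0.355 -0.05   0.029]
top beech 0.39 binframe [ 0.018 -0.069  0.038]
top walnut 0.69 outside [0.469 0.096 0.023]
top walnut 0.61 outside [ 0.34  -0.037  0.026]
top walnut 0.6 outside [ 0.781 -0.003  0.024]
top pine 0.67 binframe [0.075 0.01  0.054]
top green 0.62 binframe [ 0.076 -0.028  0.071]
```

Request:
servo_tool([
  {"claw":255,"translation":[0,0,-10],"spin":0},
  {"claw":255,"translation":[0,0,-10],"spin":0},
  {"claw":255,"translation":[0,-14,0],"spin":0},
  {"claw":255,"translation":[0,-14,0],"spin":0},
  {"claw":255,"translation":[0,0,0],"spin":0},
  {"claw":255,"translation":[0,10,0],"spin":0},
  {"claw":255,"translation":[0,-10,0],"spin":0},
  {"claw":255,"translation":[0,0,0],"spin":0},
])

```text
clock: 16.72
tcp_pos: [0.4624, 0.298, 0.2133]
tool_rot: [0.0, 0.669, 0.743, 0.0]
ft_force: [0.5, -0.4, -4.9]
grip_width: 0.0237
finger_force: 60.6
```

Run:
```python
from h import *
st();g=tilt();blocks()
```

```text
t 16.72 tcp [0.4624 0.298  0.2133] yaw_y 6.0 zdir [ 0.  0. -1.] F [ 0.5 -0.4 -4.9] w 0.0237 ff 60.6
tilt 29.2 wall x -0.56 0.027 z 0.11 0.341
[[-0.064, 0.201], [0.017, 0.156]]
scene beech 0.53 binframe [-0.004  0.028  0.033]
scene walnut 0.82 outside [ 0.354 -0.047  0.024]
scene walnut 0.8 outside [ 0.453 -0.027  0.024]
scene walnut 0.71 outside [0.472 0.088 0.028]
scene green 0.63 outside [ 0.747 -0.223  0.116]
top beech 0.46 binframe [0.036 0.012 0.037]
top walnut 0.88 outside [ 0.339 -0.041  0.026]
top walnut 0.82 outside [ 0.453 -0.019  0.031]
top walnut 0.73 outside [0.467 0.093 0.025]
top pine 0.54 binframe [0.073 0.015 0.065]
top green 0.6 binframe [-0.051 -0.048  0.187]
top green 0.49 binframe [ 0.076 -0.027  0.069]
```

Run:
```python
from h import *
g=grab_frame("scene")["color"];t=grab_frame("top")["color"];w=grab_frame("wrist")["color"]
top=np.hstack([cv2.resize(g[50:220,310:470],(400,400)),cv2.resize(t[155:285,140:270],(400,400))])
save("k",np.vstack([top,cv2.resize(w[:,:],(800,500))[80:280]]))
v=[]
for _ in range(4): v.append(read_state()["ft_force"][2]);grab_frame("top")
print(np.round(v,1))
```

```text
[-4.5 -4.5 -5.1 -3.8]
```

View pics/k.png

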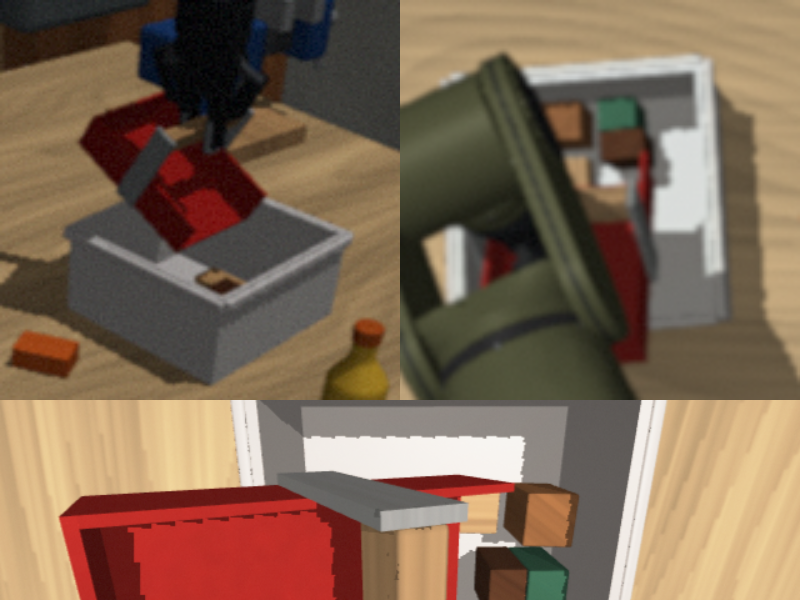

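The tray is visibly empty. All four offcuts are in the bin (top right panel: pine (565,125), green (618,115), walnut (625,150), beech (580,175)). Next I'll carry the still-tilted tray to the mat.

Request:
servo_tool([
  {"claw":255,"translation":[0,0,-8],"spin":0},
  {"claw":255,"translation":[0,0,-16],"spin":0},
  {"claw":255,"translation":[0,0,-16],"spin":0},
  {"claw":255,"translation":[0,0,-16],"spin":0},
  {"claw":255,"translation":[0,0,-8],"spin":0},
  {"claw":255,"translation":[-8,0,0],"spin":0},
  {"claw":255,"translation":[-16,0,0],"spin":0},
  {"claw":255,"translation":[-24,3,0],"spin":0},
])

```text
clock: 18.28
tcp_pos: [0.4693, 0.2505, 0.2758]
tool_rot: [-0.0, 0.668, 0.744, -0.0]
ft_force: [1.3, -0.6, -4.2]
grip_width: 0.0232
finger_force: 60.5
```

Request:
servo_tool([
  {"claw":255,"translation":[-30,4,0],"spin":0},
  {"claw":255,"translation":[-30,4,0],"spin":0},
  {"claw":255,"translation":[-30,4,0],"spin":0},
  {"claw":255,"translation":[-30,4,0],"spin":0},
  {"claw":255,"translation":[-30,4,0],"spin":0},
  {"claw":255,"translation":[-30,4,0],"spin":0},
  {"claw":255,"translation":[-30,4,0],"spin":0},
  {"claw":255,"translation":[-30,4,0],"spin":0},
])

```text
clock: 18.95
tcp_pos: [0.5264, 0.0132, 0.2754]
tool_rot: [-0.001, 0.669, 0.743, -0.001]
ft_force: [0.9, -0.2, -4.0]
grip_width: 0.0236
finger_force: 60.6
```

Request:
servo_tool([
  {"claw":255,"translation":[-30,3,0],"spin":0},
  {"claw":255,"translation":[-30,3,0],"spin":0},
  {"claw":255,"translation":[-30,3,0],"spin":0},
  {"claw":255,"translation":[-30,3,0],"spin":0},
  {"claw":255,"translation":[-30,3,0],"spin":0},
  {"claw":255,"translation":[-30,3,0],"spin":0},
  {"claw":255,"translation":[-30,3,0],"spin":0},
  {"claw":255,"translation":[-30,3,0],"spin":0},
])

```text
clock: 19.62
tcp_pos: [0.5753, -0.2227, 0.2752]
tool_rot: [-0.001, 0.669, 0.743, -0.0]
ft_force: [0.2, 0.3, -4.4]
grip_width: 0.0233
finger_force: 60.6
```

Request:
servo_tool([
  {"claw":255,"translation":[-26,3,0],"spin":0},
  {"claw":255,"translation":[-18,3,0],"spin":0},
  {"claw":255,"translation":[-9,0,0],"spin":0},
  {"claw":255,"translation":[0,0,0],"spin":0.05},
  {"claw":255,"translation":[0,0,0],"spin":0.1},
  {"claw":255,"translation":[0,0,0],"spin":0.1},
  {"claw":255,"translation":[0,0,0],"spin":0.1},
  {"claw":255,"translation":[0,0,0],"spin":0.1},
])

```text
clock: 20.28
tcp_pos: [0.5869, -0.2726, 0.2756]
tool_rot: [-0.001, 0.819, 0.573, -0.0]
ft_force: [-0.4, 1.2, -3.1]
grip_width: 0.0231
finger_force: 60.7
```

Request:
servo_tool([
  {"claw":255,"translation":[0,0,0],"spin":0.039},
  {"claw":255,"translation":[0,0,0],"spin":0},
  {"claw":255,"translation":[0,0,0],"spin":0},
])

```text
clock: 20.53
tcp_pos: [0.5871, -0.2726, 0.2759]
tool_rot: [-0.001, 0.829, 0.56, -0.0]
ft_force: [-0.3, 0.3, -3.0]
grip_width: 0.0234
finger_force: 60.6
```

Run:
```python
from h import *
go([.593,-.319,.16])
g=grab_frame("scene");P,E=cloud(g);h=cv2.cvtColor(g["color"],cv2.COLOR_RGB2HSV)
m=((h[...,0]<5)|(h[...,0]>175))&(h[...,1]>190)&(P[...,2]>.03)&(P[...,2]<.4)&(P[...,1]<-.15)&(P[...,1]>-.5)&(P[...,0]>.4)&(P[...,0]<.8)
a=np.radians(-22);Q=(P-[.537,-.2965,0])@np.array([[np.cos(a),-np.sin(a),0],[np.sin(a),np.cos(a),0],[0,0,1]])
q=Q[m];print(len(q),np.percentile(q,[1,99],axis=0).round(3))
# mat stripe check
h0=h;y=(h[...,0]>20)&(h[...,0]<33)&(h[...,1]>150)&(P[...,2]<.015)&(P[...,1]<-.15)&(P[...,1]>-.5);b=(h[...,0]>100)&(h[...,0]<125)&(h[...,1]>150)&(P[...,2]<.012)&(P[...,1]<-.1)&(P[...,1]>-.5)&(P[...,0]<.8)
for n,k in(("yel",y),("blue",b)):print(n,k.sum(),np.percentile(Q[k],[1,50,99],axis=0).round(3).tolist() if k.sum() else "")
r=cv2.minAreaRect(P[y|b][:,:2].astype(np.float32));print(r)
```

```text
t 20.53 tcp [ 0.5871 -0.2726  0.2759] yaw_y -21.91 zdir [-0.001  0.001 -1.   ] F [-0.3  0.3 -3. ] w 0.0234 ff 60.6
tool mm to target [-40.8  22.9 115.9]
4449 [[-0.074 -0.018  0.173]
 [ 0.08   0.098  0.29 ]]
yel 827 [[0.093, -0.09, 0.001], [0.105, -0.005, 0.004], [0.116, 0.085, 0.007]]
blue 5668 [[-0.107, -0.089, 0.001], [0.002, -0.005, 0.004], [0.089, 0.084, 0.007]]
((0.5393983721733093, -0.30027055740356445), (0.17922303080558777, 0.230290487408638), 68.50645446777344)
```

Request:
servo_tool([
  {"claw":255,"translation":[-9,2,8],"spin":0},
  {"claw":255,"translation":[-17,4,18],"spin":0},
  {"claw":255,"translation":[-17,5,25],"spin":0},
  {"claw":255,"translation":[0,0,28],"spin":0},
  {"claw":255,"translation":[0,0,28],"spin":0},
  {"claw":255,"translation":[0,0,22],"spin":0},
  {"claw":255,"translation":[0,0,14],"spin":0},
  {"claw":255,"translation":[0,0,8],"spin":0},
])

```text
clock: 21.25
tcp_pos: [0.5801, -0.3167, 0.1221]
tool_rot: [-0.002, 0.829, 0.559, -0.001]
ft_force: [-0.8, -0.5, -4.6]
grip_width: 0.0231
finger_force: 60.7
```

Request:
servo_tool([
  {"claw":255,"translation":[0,0,3],"spin":0},
  {"claw":255,"translation":[0,0,3],"spin":0},
  {"claw":255,"translation":[0,0,3],"spin":0},
  {"claw":255,"translation":[0,0,3],"spin":0},
  {"claw":255,"translation":[0,0,0],"spin":0},
])

```text
clock: 21.67
tcp_pos: [0.582, -0.3173, 0.1142]
tool_rot: [0.001, 0.829, 0.559, 0.0]
ft_force: [-0.6, 1.0, -4.8]
grip_width: 0.0235
finger_force: 60.7
```

Request:
servo_tool([
  {"claw":255,"translation":[0,0,2],"spin":0},
  {"claw":255,"translation":[0,0,2],"spin":0},
  {"claw":255,"translation":[0,0,2],"spin":0},
  {"claw":255,"translation":[0,0,0],"spin":0},
])

```text
clock: 22.0
tcp_pos: [0.5826, -0.3176, 0.1104]
tool_rot: [0.001, 0.829, 0.559, 0.0]
ft_force: [-2.3, 2.9, 4.0]
grip_width: 0.0235
finger_force: 63.2
```

Request:
servo_tool([
  {"claw":255,"translation":[0,-3,1.5],"spin":0},
  {"claw":255,"translation":[0,-3,1.5],"spin":0},
  {"claw":255,"translation":[0,-3,1.5],"spin":0},
  {"claw":255,"translation":[0,0,0],"spin":0},
])

```text
clock: 22.33
tcp_pos: [0.5721, -0.313, 0.1015]
tool_rot: [-0.001, 0.829, 0.559, -0.001]
ft_force: [-0.7, 1.1, -5.6]
grip_width: 0.015
finger_force: 65.9
```

```bash
cat >> h.py <<'E'
def onmat():
    s,M=st();a=np.radians(-21.6);B=np.array([[np.cos(a),-np.sin(a),0],[np.sin(a),np.cos(a),0],[0,0,1]]);o=np.array([.539,-.3,0])
    for cam in("scene","wrist","top"):
        g=grab_frame(cam);P,E=cloud(g);h=cv2.cvtColor(g["color"],cv2.COLOR_RGB2HSV);Q=(P-o)@B
        m=((h[...,0]<5)|(h[...,0]>174))&(h[...,1]>170)&(abs(Q[...,0])<.2)&(abs(Q[...,1])<.13)&(Q[...,2]<.12)&(g["range_z"]>.05)
        q=Q[m]
        if len(q)<50: print(cam,len(q));continue
        r=cv2.minAreaRect(q[:,:2].astype(np.float32));print(cam,len(q),"matframe rect",np.round(r[0],4),np.round(r[1],4),round(r[2],2),"z",np.percentile(q[:,2],[1,50,99]).round(4))
        top=q[q[:,2]>np.percentile(q[:,2],99)-.012]
        k=np.linalg.lstsq(np.c_[top[:,:2],np.ones(len(top))],top[:,2],rcond=None)[0];print("  top slope deg",np.degrees(k[:2]).round(1))
        f=q[q[:,2]<np.percentile(q[:,2],1)+.012];k=np.linalg.lstsq(np.c_[f[:,:2],np.ones(len(f))],f[:,2],rcond=None)[0];print("  floor slope",np.degrees(k[:2]).round(1),"floor z@0",k[2].round(4))
    t=s["tcp_pos"]-o;print("tcp matframe",(t@B).round(4))
E
python3 -c "
from h import *
onmat()"
```

```text
t 22.33 tcp [ 0.5721 -0.313   0.1015] yaw_y -22.01 zdir [-0.002  0.001 -1.   ] F [-0.7  1.1 -5.6] w 0.015 ff 65.9
scene 3634 matframe rect [ 0.0381 -0.001 ] [0.1184 0.1722] 89.56 z [0.0208 0.0237 0.0657]
  top slope deg [-0.1  0.9]
  floor slope [ 0.3 -0.2] floor z@0 0.0234
wrist 40772 matframe rect [0.0373 0.0004] [0.1177 0.1707] 89.49 z [0.0221 0.024  0.0653]
  top slope deg [0.4 1.3]
  floor slope [ 0.  -0.4] floor z@0 0.024
top 493 matframe rect [0.0353 0.0428] [0.0419 0.1687] 88.55 z [0.0181 0.0252 0.0693]
  top slope deg [0.3 1.2]
  floor slope [0.1 0.4] floor z@0 0.0238
tcp matframe [3.560e-02 1.000e-04 1.015e-01]
```

The tray snapped level in the grip, with its floor 24 mm up and flat. Its centre is 37.5 mm ahead of the mat centre. I'll move it back, then lower it.

Request:
servo_tool([
  {"claw":255,"translation":[0,-8,0],"spin":-0.007},
  {"claw":255,"translation":[0,-12,0],"spin":0},
  {"claw":255,"translation":[0,-12,0],"spin":0},
  {"claw":255,"translation":[0,-5.5,3],"spin":0},
  {"claw":255,"translation":[0,0,4],"spin":0},
  {"claw":255,"translation":[0,0,3],"spin":0},
  {"claw":255,"translation":[0,0,0],"spin":0},
  {"claw":255,"translation":[0,0,0],"spin":0},
])

```text
clock: 23.15
tcp_pos: [0.5387, -0.2999, 0.0927]
tool_rot: [-0.0, 0.827, 0.562, -0.0]
ft_force: [0.4, -0.3, -3.9]
grip_width: 0.0152
finger_force: 65.9
```

```bash
python3 -c "
from h import *
onmat()"
```

```text
t 23.15 tcp [ 0.5387 -0.2999  0.0927] yaw_y -21.6 zdir [-0.  0. -1.] F [ 0.4 -0.3 -3.9] w 0.0152 ff 65.9
scene 3349 matframe rect [ 0.0037 -0.0012] [0.171  0.1187] 0.16 z [0.0117 0.015  0.057 ]
  top slope deg [-0.1  1.2]
  floor slope [ 0.3 -0.1] floor z@0 0.0148
wrist 40720 matframe rect [0.0012 0.0001] [0.1178 0.1709] 89.96 z [0.0132 0.0154 0.0566]
  top slope deg [0.5 1.3]
  floor slope [ 0.2 -0.4] floor z@0 0.0153
top 493 matframe rect [-0.0002  0.0427] [0.0415 0.1695] 89.17 z [0.0085 0.0166 0.0603]
  top slope deg [ 0.8 -2.7]
  floor slope [ 0.1 -0.8] floor z@0 0.0159
tcp matframe [-0.0003 -0.0001  0.0927]
```

Centred to within 2 mm and square. The floor is at 15 mm and should sit at 8 mm, so I'll lower about 7 mm and feel for contact.

Request:
servo_tool([
  {"claw":255,"translation":[0,-1.5,2],"spin":0},
  {"claw":255,"translation":[0,0,2],"spin":0},
  {"claw":255,"translation":[0,0,1.5],"spin":0},
  {"claw":255,"translation":[0,0,1],"spin":0},
  {"claw":255,"translation":[0,0,0],"spin":0},
])

```text
clock: 23.72
tcp_pos: [0.537, -0.2992, 0.0864]
tool_rot: [-0.0, 0.827, 0.562, -0.0]
ft_force: [-0.2, -0.2, -3.8]
grip_width: 0.0152
finger_force: 65.8
```

Request:
servo_tool([
  {"claw":255,"translation":[0,0,1],"spin":0},
  {"claw":255,"translation":[0,0,0],"spin":0},
  {"claw":255,"translation":[0,0,0],"spin":0},
])

```text
clock: 23.97
tcp_pos: [0.5373, -0.2994, 0.0861]
tool_rot: [0.0, 0.827, 0.562, 0.0]
ft_force: [0.2, 0.6, -3.1]
grip_width: 0.015
finger_force: 66.1
```

Request:
servo_tool([
  {"claw":255,"translation":[0,0,0.7],"spin":0},
  {"claw":255,"translation":[0,0,0.6],"spin":0},
  {"claw":255,"translation":[0,0,0],"spin":0},
])

```text
clock: 24.22
tcp_pos: [0.5377, -0.2996, 0.0857]
tool_rot: [0.0, 0.827, 0.562, 0.0]
ft_force: [-0.9, 1.3, 5.0]
grip_width: 0.0151
finger_force: 67.2
```

```bash
python3 -c "
from h import *
onmat()"
```

```text
t 24.22 tcp [ 0.5377 -0.2996  0.0857] yaw_y -21.6 zdir [ 0.001 -0.    -1.   ] F [-0.9  1.3  5. ] w 0.0151 ff 67.2
scene 3311 matframe rect [ 0.0017 -0.0053] [0.1718 0.1264] 0.23 z [0.0049 0.0079 0.0495]
  top slope deg [-1.3  1.2]
  floor slope [ 0.  -0.1] floor z@0 0.0078
wrist 40729 matframe rect [-0.0005  0.0001] [0.1706 0.1178] 0.01 z [0.006  0.0078 0.0491]
  top slope deg [0.2 1.2]
  floor slope [-0.2 -0.4] floor z@0 0.0079
top 482 matframe rect [-0.0023  0.0432] [0.0412 0.1694] 88.58 z [0.0017 0.0092 0.0524]
  top slope deg [-0.   4.3]
  floor slope [0.4 1. ] floor z@0 0.0072
tcp matframe [-0.0014 -0.0001  0.0857]
```

The tray is seated: the floor is at 7.9 mm (8 expected), centred and square. Releasing and retreating.

Request:
servo_tool([
  {"claw":206,"translation":[0,0,0],"spin":0},
  {"claw":200,"translation":[0,0,0],"spin":0},
  {"claw":180,"translation":[0,0,0],"spin":0},
  {"claw":120,"translation":[0,0,0],"spin":0},
  {"claw":80,"translation":[0,0,0],"spin":0},
  {"claw":80,"translation":[0,0,0],"spin":0},
  {"claw":80,"translation":[0,0,0],"spin":0},
  {"claw":80,"translation":[0,0,0],"spin":0},
])

```text
clock: 25.03
tcp_pos: [0.5371, -0.2993, 0.0843]
tool_rot: [0.0, 0.827, 0.562, -0.0]
ft_force: [0.3, 0.6, 0.4]
grip_width: 0.0584
finger_force: 0.0
```

Request:
servo_tool([
  {"claw":80,"translation":[0,0,-8],"spin":0},
  {"claw":80,"translation":[0,0,-16],"spin":0},
  {"claw":80,"translation":[0,0,-25],"spin":0},
  {"claw":80,"translation":[0,0,-30],"spin":0},
  {"claw":80,"translation":[0,0,-30],"spin":0},
  {"claw":80,"translation":[0,0,-20],"spin":0},
  {"claw":80,"translation":[0,0,-10],"spin":0},
  {"claw":80,"translation":[0,0,0],"spin":0},
])

```text
clock: 25.7
tcp_pos: [0.5385, -0.3002, 0.2274]
tool_rot: [0.003, 0.827, 0.562, 0.001]
ft_force: [0.2, 0.0, 0.5]
grip_width: 0.0587
finger_force: 0.0
```

```bash
python3 -c "
from h import *
onmat();blocks()
f=grab_frame('top');P,E=cloud(f)
for n in('glue_bottle','spray_can'):
  for d in find_in(f,n)[:2]: print(n,round(d['conf'],2),(E[:3,:3]@np.array(d['point'])+E[:3,3]).round(3))
"
```

```text
t 25.7 tcp [ 0.5385 -0.3002  0.2274] yaw_y -21.6 zdir [ 0.005 -0.004 -1.   ] F [0.2 0.  0.5] w 0.0587 ff 0.0
scene 3401 matframe rect [ 0.0006 -0.0013] [0.1187 0.1722] 89.64 z [0.0048 0.0079 0.0496]
  top slope deg [-1.   0.9]
  floor slope [-0.  -0.2] floor z@0 0.0078
wrist 18977 matframe rect [-0.0021 -0.0009] [0.1201 0.1693] 89.94 z [0.0037 0.0057 0.0472]
  top slope deg [0.1 1.3]
  floor slope [-0.3 -0.4] floor z@0 0.0056
top 805 matframe rect [-0.0024  0.0332] [0.0596 0.1682] 89.66 z [0.0009 0.0084 0.053 ]
  top slope deg [ 0.7 -2.5]
  floor slope [-0.3 -0.1] floor z@0 0.0076
tcp matframe [-0.0004 -0.0004  0.2274]
scene walnut 0.89 outside [ 0.458 -0.026  0.026]
scene walnut 0.85 outside [ 0.352 -0.051  0.026]
scene walnut 0.83 outside [ 0.786 -0.014  0.025]
scene pine 0.5 outside [ 0.746 -0.223  0.118]
top beech 0.66 binframe [0.014 0.023 0.042]
top walnut 0.86 outside [ 0.778 -0.005  0.026]
top walnut 0.83 outside [0.469 0.092 0.021]
top walnut 0.68 outside [ 0.34  -0.038  0.026]
top pine 0.5 binframe [0.072 0.024 0.069]
top green 0.51 binframe [ 0.076 -0.026  0.07 ]
glue_bottle 0.94 [0.75  0.212 0.106]
spray_can 0.96 [ 0.713 -0.197  0.161]
```

The tray sits level within about 2 mm of the mat centre, the offcuts are in the bin, and the bottle and can haven't moved.

```bash
python3 -c "
from workcell import *
print(finish_job())"
```

```text
the job is handed in; nothing more can be done
None
```

The job is handed in, at about 26 s of the 61 s limit: all four offcuts are in the white bin and the empty tray is set down level, about 2 mm from the middle of the blue mat, with its mouth at the striped end; the glue bottle and spray can have not moved.

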